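Sort tube blocks and hold the reader tray open at the mark

ROBOT

A 6-joint arm with a two-finger parallel gripper is mounted at the origin on the work surface. World frame = base frame: x ahead of the robot, y to its left, z up, the work surface at z = 0. Lengths are in mm, angles in rad, forces in N, time in s.
With the tool pointing down it reaches from about 275 to 825 mm from the base axis. Payload 4.9 kg.
Tool frame: the origin (TCP) lies at the very end of the fingers, on their centre line; the grasp point (between the pads) lies 19 mm behind it; z points along the fingers, y is the line along which they close (so a half turn about z gives the same grasp; the last joint's range is limited). The gripper opens to 85 mm and grips with 20 to 120 N. Pads are 22 mm wide; open, the fingers measure 114 mm over their backs; the gripper's body (76 mm by 85 mm) begins 54 mm behind the grasp point. The pads swing forward as they close: fully open they stand 13 mm farther back than shut.
Start: joints at [-1.315, 0.326, -0.193, 1.052, 0, 1.437], TCP at [209.015, -508.755, 231.281] pointing down, gripper open.
Joint ranges: [-2.65, 2.65], [-0.97, 1.79], [-1.3, 1.35], [-1.93, 2.1], [-1.47, 1.37], [-3.14, 3.14]. Speed limits (rad/s): [2.57, 2.57, 3.14, 3.14, 3.14, 3.14].

INTERFACE

Orientations are given as [roll, pitch, yaw] about the fixed x, y, z axes, in that order (R = Rz(yaw) Ry(pitch) Rx(roll)).
In Python, from bench import bot, solve_ik, imaging gives the robot as it stands. Calls block until the motion is done:
- bot.move_ptp(position, orientation): joint-space move of the TCP to a pose.
- bot.movel(position, rot=None, max_speed=150, threshold=None): straight line of the TCP; rot=None keeps the orientation; max_speed is the mean speed in mm/s. With threshold (N) it stops when the force on the tool has changed by that much, and returns True; else False.
- bot.move_j(angles): joint-space move.
- bot.grip(opening, effort=None): opening from 0.0 (shut) to 1.0 (fully open); effort is the grip in N (None keeps the last); returns when the fingers have stopped.
- bot.dwell(seconds).
- solve_ik(position, orientation): joint angles nearest the present ones, or None.
- bot.get_state(): the state.
- imaging.capture(name): name is "scene" or "top" or "wrist"; returns the picture (480x640x3 uint8, blue, green, red); there is no depth.
- imaging.camera_model(name): a dict with "K" (3x3 intrinsics, pixels), "position" and "rotation" of the camera in the world. Camera axes: x right, y up, looking along -z (the intrinsics and any distortion apply to the point x, -y, -z); pixel columns grow to the right and rows downward; lengths in mm; the calibration is good to about 2 mm. A picture is of the moment at which its call begins: read the wrist's pose just before it. camera_model takes no time and is no camera call; for the wrist camera it gives the pose at the moment of the call.
A pose or a line that the arm cannot do raises bot.IKError and nothing moves.
- bot.sign_off(): hands the job in; it is judged then, once.
The state is a dict: "t": time; "qpos": joint angles; "joint_velocities": joint speeds; "effort": joint torques, N m; "tcp_pos": TCP position; "orientation": TCP orientation; "contact_force": force on the tool from outside, world axes, zero at the start; "wrist_torque": the same for the moment, N m; "opening": opening from 0.0 (shut) to 1.0 (fully open); "gripper_force": force on a finger pad.
Only numpy, scipy, OpenCV 4.12 (cv2) and the standard library are available. Lean on these libraries where they do the work, as an engineer would, in place of code of your own. Each camera call takes 0.05 s, during which the arm holds its last target. There are 200 camera calls.

TASK

Sort the two aluminium tube blocks for loading: seat the one with the round tag flat in the nest with the round sign, and the one with the bar tag flat in the nest with the bar sign. Then take the reader's spring-return tray by its knob, pull it out until its pointer lines up with the upright mark clip, and finish while still holding it there (do not let go), so that a colleague can load the passed block. Leave everything else where it stands.

Things in the scene. Friction and masses are not known exactly. Their poses are not given: they have to be found in the camera images.
- block_disc: Loose aluminium tube block, 50 (x) x 36 (y) x 46 (z) mm, about 170 g, with four small grey wells and a raised black tag 3 mm high in the middle of its top: a round disc, 24 mm across (passed). Origin at the centre of its underside, z up; upright at the start. A half turn about z makes no difference.
- block_bar: Loose aluminium tube block, 50 (x) x 36 (y) x 46 (z) mm, about 170 g, with four small grey wells and a raised black tag 3 mm high in the middle of its top: a straight bar, 34 mm long across the block (along y) and 7 mm wide (rejected). Origin at the centre of its underside, z up; upright at the start. A half turn about z makes no difference.
- nest_disc: Fixed grey nest: open pocket, inside 60 (x) x 46 (y) mm, walls 5 mm thick, rim 14 mm and floor 5 mm above the table. An apron on its -x side (34 mm long, 10 mm high) bears a raised black sign 53 mm from the pocket's centre: a round disc, 24 mm across (passed blocks). Origin at the pocket's centre at table height, z up; a block lies with its length along x.
- nest_bar: Fixed grey nest: open pocket, inside 60 (x) x 46 (y) mm, walls 5 mm thick, rim 14 mm and floor 5 mm above the table. An apron on its -x side (34 mm long, 10 mm high) bears a raised black sign 53 mm from the pocket's centre: a straight bar, 34 mm long along y and 7 mm wide (rejected blocks). Origin at the pocket's centre at table height, z up; a block lies with its length along x.
- reader: The block reader, fixed: white housing 200 deep (x) x 200 wide (y) x 85 mm high, with a flat aluminium bed 185 mm long, 150 mm wide and 12 mm high in front of it (towards -x). Origin at table height in the middle of the housing's front face; its -x axis is the way the tray pulls out.
- tray (a joint): The reader's spring-return tray: a grey tongue 70 mm wide, top 20 mm above the table, sliding out along the reader's -x. Value = how far out (m): 0 shut, 0.11 stop. The spring pulls back with 3 N when shut, plus 50 N per metre (7 N at 80 mm), and shuts it when let go. The mark lies 60 to 90 mm out.
- tray_knob (a point): Centre of the top of the tray's black pull knob, an upright post 22 mm in diameter, 42 mm tall from 20 to 62 mm above the table; moves with the tray. When shut it stands 70 mm in front of the housing. Axes as the reader's.
- tray_pointer (a point): Tip of the tray's pointer, a dark steel finger 3 mm wide that sticks out of the tongue sideways to the reader's -y side, level (in the reader's x) with the knob's axis, 59 mm from it; moves with the tray. Axes as the reader's.
- mark: The mark: a small dark steel clip with an upright fin 3 mm thick (x), 12 mm wide, 16 mm tall, fixed on the bed at the reader's -y side, 67 mm from the tray's middle line. Origin at its underside, on the bed, in the fin's middle plane; axes as the reader's. The tray is at the mark when pointer and fin are level along the reader's x.
- beaker: Glass beaker, 60 mm across, 65 mm high; origin at the centre of its underside, z up. Bystander: leave it where it is.
- dish: Clear covered round dish, 90 mm across, 16 mm high; origin at the centre of its underside, z up. Bystander: leave it where it is.
- jar: Small white jar, 32 mm across, 42 mm high; origin at the centre of its underside, z up. Bystander: leave it where it is.
- vial: Amber vial with orange cap, 22 mm across, 40 mm high; origin at the centre of its underside, z up. Bystander: leave it where it is.
- bottle: Amber bottle, 48 mm across, 85 mm high; origin at the centre of its underside, z up. Bystander: leave it where it is.
- rotor: Spare black rotor, a dish 90 mm across with a hub, 32 mm high; origin at the centre of its underside, z up. Bystander: leave it where it is.
Not all that is in view belongs to the job. What is shaped like the block_bar but orange or yellow is not meant.

How it is judged:
By the outcome, as a careful person would: the job done as asked, in the order asked, and still so for the second after the job is handed in, while the arm keeps its last pose, push and grip.
It also fails if it takes over 67 s, if anything falls off the work surface, if the arm or the gripper's body presses on something with over 40 N, if the wrist force passes 120 N, or if a joint passes its speed limit or range.

## Working session

There is one attempt and no reset: what is moved stays moved. The work goes in short steps, each a Python script; the robot and the scene stay as the last script left them, time stands still between calls to the robot, and variables do not carry over. Pictures are saved under pics/ and viewed, at most 10 in all, crops included, and the job is handed in when it is done.

```bash
ls; mkdir -p pics; python3 - <<'E'
from bench import bot, imaging
import cv2, json
for n in ("scene","top"):
    im=imaging.capture(n); cv2.imwrite(f"pics/{n}0.png",im)
    m=imaging.camera_model(n); print(n,{k:(v.tolist() if hasattr(v,'tolist') else v) for k,v in m.items()})
print(bot.get_state())
E
```

```text
pics
scene {'K': [[484.67986488273647, 0.0, 318.79759221459227], [0.0, 484.67986488273647, 235.82211465418632], [0.0, 0.0, 1.0]], 'position': [1269.0237792202834, 257.1262263752158, 719.6664076786807], 'rotation': [0.8951079045235433, -0.014756556577748325, 1.9352552296478465]}
top {'K': [[583.0989559727117, 0.0, 320.6084837833091], [0.0, 583.0989559727117, 238.89141574551954], [0.0, 0.0, 1.0]], 'position': [360.5189217492577, 7.783321369255607, 1417.634903196623], 'rotation': [0.11537351881935143, -0.004519973344614847, -1.5569887527029822]}
{'t': 0.1, 'qpos': array([-1.31520392e+00,  3.26880070e-01, -1.93465469e-01,  1.05200043e+00,
       -2.84087883e-05,  1.43660403e+00]), 'joint_velocities': array([-1.72551262e-05, -1.19053046e-03,  2.40100279e-03,  7.47945166e-04,
       -1.89647489e-05,  1.10373253e-03]), 'effort': array([ 1.83525219e-03, -4.44239008e+01,  2.63038194e+01,  7.83338619e-03,
       -9.39604251e-05, -5.97427899e-06]), 'tcp_pos': array([ 208.86976779, -508.24178636,  230.58151466]), 'orientation': array([-3.14005314e+00, -1.79172771e-04,  3.89784593e-01]), 'contact_force': array([-0.3661037 , -0.65664881, -0.11831901]), 'wrist_torque': array([-0.02544318,  0.03556208,  0.00682739]), 'gripper_force': 0.0, 'opening': 1.002189397452722}
```

View pics/top0.png

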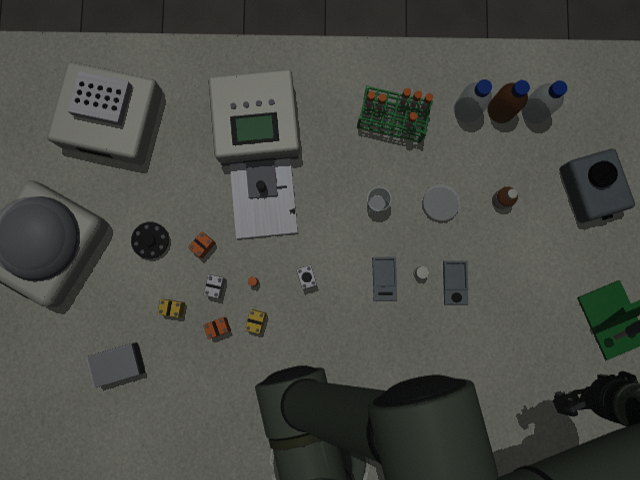

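View pics/scene0.png

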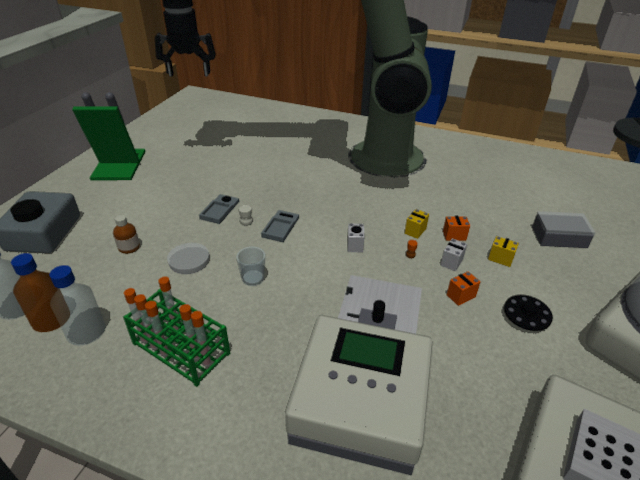

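The top view shows grey blocks at (214,288), with a bar, and (306,277), with a disc. The nests are at (384,279) with a bar sign and (455,283) with a disc sign. The knob is at (262,186), the pointer at about (282,187) and the mark fin at about (293,211). The scene view agrees: disc block (356,237), bar block (454,254), bar nest (281,225), disc nest (220,208).

Lookalikes for block_bar are orange (203,245) and (217,328), and yellow (171,309) and (256,321). All are rejected by colour. The only grey blocks are (214,288), which is block_bar, and (306,277), which is block_disc. Next I'll get rough positions and close wrist views to check this.

```bash
cat > h.py <<'E'
import numpy as np, cv2
from scipy.spatial.transform import Rotation as Ro
from bench import bot, solve_ik, imaging
def ray(m,px):
    p=np.array(px,float).reshape(1,1,2); d=m.get("distortion",m.get("dist",None))
    x,y=cv2.undistortPoints(p,np.array(m["K"]),d).ravel()
    v=Ro.from_euler('xyz',m["rotation"]).apply([x,-y,-1.]) if np.ndim(m["rotation"])==1 else np.array(m["rotation"])@[x,-y,-1.]
    return np.array(m["position"]),v/np.linalg.norm(v)
def onz(m,px,z):
    c,v=ray(m,px); return c+v*(z-c[2])/v[2]
def tri(obs):  # list of (model,px) -> point, rms miss
    A=np.zeros((3,3));b=np.zeros(3);P=[]
    for m,px in obs:
        c,v=ray(m,px);M=np.eye(3)-np.outer(v,v);A+=M;b+=M@c;P.append((c,M))
    X=np.linalg.solve(A,b); return X,max(np.linalg.norm(M@(X-c)) for c,M in P)
E
python3 - <<'E'
from h import *
np.set_printoptions(precision=1,suppress=True)
t=imaging.camera_model("top");s=imaging.camera_model("scene")
T={"bar":((214,288-3),(455,246),46),"disc":((306,276),(356,230),46),"nbar_sign":((385,294),(288,215),10),"ndisc_sign":((457,297),(227,199),10),"knob":((262,186),(379,305),62),"mark":((293,211),(349,291),20)}
for k,(a,b,z) in T.items(): print(k,onz(t,a,z),*tri([(t,a),(s,b)]))
m=imaging.camera_model("wrist");print(m.keys(),np.array(m["K"]),m["position"],Ro.from_euler('xyz',m["rotation"]).as_matrix())
st=bot.get_state();print(Ro.from_euler('xyz',st["orientation"]).as_matrix())
for yaw in (0,np.pi/2,-np.pi/2,np.pi):
  for p in ([400,0,250],[400,-280,250],[400,200,250],[480,60,250]): 
    q=solve_ik(p,[np.pi,0,yaw]); print(round(yaw,2),p,q)
E
```

```text
bar [407.1 252.2  46. ] [406.8 253.3  49. ] 1.6550621125253961
disc [431.3  36.9  46. ] [431.1  37.3  47.5] 0.49561039778213284
nbar_sign [ 392.5 -153.    10. ] [ 391.6 -150.5   11.2] 2.563021543585953
ndisc_sign [ 387.7 -326.3   10. ] [ 386.7 -323.6   11.3] 2.53647981555762
knob [641.6 144.1  62. ] [642.5 146.7  55.5] 1.954171013789752
mark [589.7  71.6  20. ] [590.   73.3  15.7] 1.583306220280591
dict_keys(['K', 'position', 'rotation']) [[409.2   0.  319.4]
 [  0.  409.2 241.7]
 [  0.    0.    1. ]] [ 278.6 -479.8  373.5] [[ 0.4  0.9  0.3]
 [-0.9  0.4  0.1]
 [-0.  -0.3  1. ]]
[[ 0.9  0.4 -0. ]
 [ 0.4 -0.9  0. ]
 [ 0.  -0.  -1. ]]
0 [400, 0, 250] [-0.2  0.  -0.5  1.   0.   3. ]
0 [400, -280, 250] [-0.8  0.2 -0.3  1.1  0.   2.4]
0 [400, 200, 250] [ 0.3  0.1 -0.4  1.   0.  -2.8]
0 [480, 60, 250] [-0.   0.2 -0.3  1.1  0.   3.1]
1.57 [400, 0, 250] [-0.2  0.  -0.5  1.   0.   1.4]
1.57 [400, -280, 250] [-0.8  0.2 -0.3  1.1  0.   0.8]
1.57 [400, 200, 250] [ 0.3  0.1 -0.4  1.   0.   1.9]
1.57 [480, 60, 250] [-0.   0.2 -0.3  1.1  0.   1.5]
-1.57 [400, 0, 250] [-0.2  0.  -0.5  1.   0.  -1.8]
-1.57 [400, -280, 250] [-0.8  0.2 -0.3  1.1  0.  -2.3]
-1.57 [400, 200, 250] [ 0.3  0.1 -0.4  1.   0.  -1.3]
-1.57 [480, 60, 250] [-0.   0.2 -0.3  1.1  0.  -1.6]
3.14 [400, 0, 250] [-0.2  0.  -0.5  1.   0.  -0.2]
3.14 [400, -280, 250] [-0.8  0.2 -0.3  1.1  0.  -0.8]
3.14 [400, 200, 250] [ 0.3  0.1 -0.4  1.   0.   0.3]
3.14 [480, 60, 250] [-0.   0.2 -0.3  1.1  0.  -0. ]
```

```bash
cat >> h.py <<'E'
def proj(m,X):
    p=Ro.from_euler('xyz',m["rotation"]).inv().apply(np.array(X)-m["position"]); K=np.array(m["K"])
    return np.array([K[0,2]+K[0,0]*p[0]/-p[2], K[1,2]-K[1,1]*p[1]/-p[2]])
E
cat > views.py <<'E'
from h import *
import pickle
V=[]
for p in ([400,-310,200],[400,-170,200],[440,20,200],[430,200,200],[560,130,230],[600,70,230]):
    bot.move_ptp(p,[np.pi,0,np.pi]); bot.dwell(0.15)
    m=imaging.camera_model("wrist"); V.append((m,imaging.capture("wrist")))
pickle.dump(V,open("v.pkl","wb"))
T=[("disc",(431,37,46),2,3),("bar",(407,253,46),2,3),("nbar",(415,-152,10),0,1),("ndisc",(411,-324,10),0,1),("knob",(642,145,60),4,5),("mark",(590,73,20),4,5)]
cells=[]
for n,X,a,b in T:
    for i in (a,b):
        m,im=V[i]; u,v=proj(m,X).astype(int); u0,v0=u-100,v-100
        c=cv2.copyMakeBorder(im,200,200,200,200,cv2.BORDER_CONSTANT)[v0+200:v0+400,u0+200:u0+400].copy()
        cv2.putText(c,f"{n} v{i} {u0},{v0}",(3,12),0,.4,(0,0,255),1); cells.append(c); print(n,i,u0,v0)
cv2.imwrite("pics/m1.png",np.vstack([np.hstack(cells[r*4:r*4+4]) for r in range(3)]))
print(bot.get_state()["t"])
E
python3 views.py
```

```text
disc 2 244 109
disc 3 4 122
bar 2 544 76
bar 3 294 89
nbar 0 407 128
nbar 1 242 127
ndisc 0 203 123
ndisc 1 37 122
knob 4 236 212
knob 5 310 167
mark 4 155 139
mark 5 221 95
6.4417
```

View pics/m1.png

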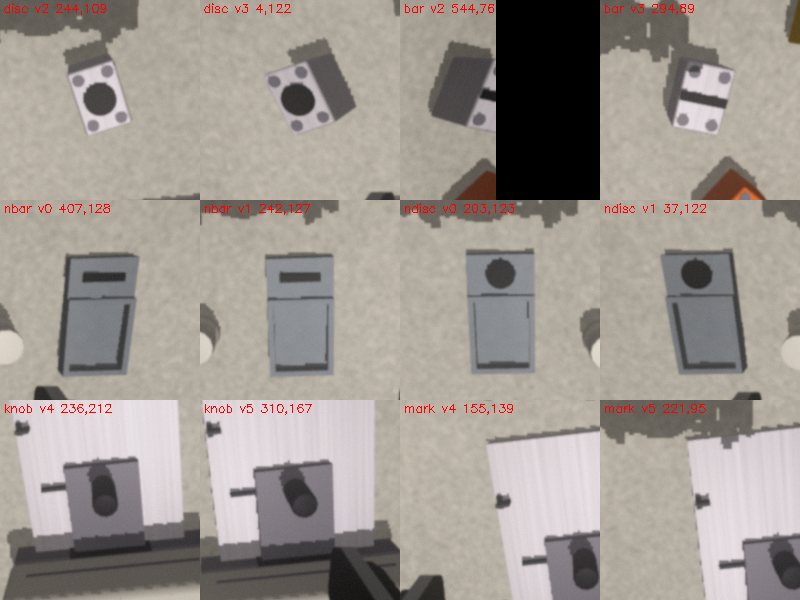

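The crops confirm the choice: disc block tag at v2 (344,208) and v3 (302,221), grey bar block tag at v3 (397,189). They also show bar nest sign v0 (511,205) / v1 (342,204), disc nest sign v0 (303,196) / v1 (133,196), pointer tip v4 (278,300) / v5 (342,259), and fin v4 (258,239) / v5 (323,195). Now I'll measure them; the bar block needs one more view.

```bash
cat > meas.py <<'E'
from h import *
import pickle
def comp(mask,px):  # component nearest px
    n,l,s,c=cv2.connectedComponentsWithStats(mask.astype(np.uint8))
    d=[np.linalg.norm(c[i]-px) if s[i,4]>25 else 1e9 for i in range(1,n)]; i=1+int(np.argmin(d)); return l==i,c[i],s[i,4]
def rect(m,mask,z):  # min-area rectangle of a mask on plane z: centre, (long,short), angle of long side
    c=max(cv2.findContours(mask.astype(np.uint8),0,1)[0],key=cv2.contourArea)
    w=np.array([onz(m,p[0],z)[:2] for p in c],np.float32); (x,y),(a,b),t=cv2.minAreaRect(w)
    if a<b: a,b,t=b,a,t+90
    return np.round([x,y,a,b,(t+90)%180-90],1)
def win(im,px,r=70):
    k=np.zeros(im.shape[:2],bool); u,v=int(px[0]),int(px[1]); k[max(0,v-r):v+r,max(0,u-r):u+r]=1; return k
def tag(im,px,th=60,r=22): return comp((im.max(2)<th)&win(im,px,r),px)
def top(im,px):  
    k=((im.min(2)>165)|False)&win(im,px,45)
    k=cv2.morphologyEx(k.astype(np.uint8),cv2.MORPH_CLOSE,np.ones((3,3)))
    return comp(k,px)[0]
E
python3 - <<'E'
from meas import *
np.set_printoptions(precision=1,suppress=True)
bot.move_ptp([430,265,200],[np.pi,0,np.pi]); bot.dwell(.15)
V=pickle.load(open("v.pkl","rb")); m=imaging.camera_model("wrist"); V.append((m,imaging.capture("wrist"))); pickle.dump(V,open("v.pkl","wb"))
for n,obs,z in [("disc",[(2,(344,208)),(3,(302,221))],49),("bar",[(3,(397,189)),(6,tuple(proj(m,(407,253,49))))],49),
  ("nbar",[(0,(511,205)),(1,(342,204))],12),("ndisc",[(0,(303,196)),(1,(133,196))],12)]:
    o=[]
    for i,px in obs:
        M,im=V[i]; k,c,a=tag(im,px); o.append((M,c)); print(n,i,"px",c,a,"onz",onz(M,c,z)[:2], "tagrect",rect(M,k,z),end=" ")
        if z==49: print("top",rect(M,top(im,px),46))
        else:
            b=im.astype(int); s=comp(((b[...,0]-b[...,2]>3)|(im.max(2)<70))&win(im,px,110),(px[0],px[1]+45))[0]; print("nest",rect(M,s,11))
    print("  TRI",*tri(o))
for n,a,b in [("pointer",(278,300),(342,259)),("mark",(258,239),(323,195))]:
    print(n,*tri([(V[4][0],a),(V[5][0],b)]))
# edges of bed: left edge line direction in v4
tiles=[]
for i,X in [(6,(407,253,46)),(4,(600,90,20)),(5,(600,90,20))]:
    M,im=V[i]; u,v=proj(M,X).astype(int); r=33 if i>=4 else 33
    u0,v0=u-(33 if i==6 else 30),v-(33 if i==6 else 40); 
    u0,v0=(u-66,v-66); c=im[max(v0,0):v0+133,max(u0,0):u0+133]; tiles.append(cv2.resize(c,(399//c.shape[1]*c.shape[1] if 0 else 266,399),interpolation=cv2.INTER_NEAREST)); print(i,u0,v0,c.shape)
cv2.imwrite("pics/m2.png",np.hstack(tiles))
E
```

```text
Traceback (most recent call last):
  File "meas.py", line 13, in tag
    def tag(im,px,th=60,r=22): return comp((im.max(2)<th)&win(im,px,r),px)
                                      ~~~~^^^^^^^^^^^^^^^^^^^^^^^^^^^^^^^^
  File "meas.py", line 5, in comp
    d=[np.linalg.norm(c[i]-px) if s[i,4]>25 else 1e9 for i in range(1,n)]; i=1+int(np.argmin(d)); return l==i,c[i],s[i,4]
                                                                                   ~~~~~~~~~^^^
ValueError: attempt to get argmin of an empty sequence
```

```bash
python3 - <<'E'
from meas import *
V=pickle.load(open("v.pkl","rb")); print(len(V))
for i,px in [(2,(344,208)),(3,(302,221)),(3,(397,189)),(0,(511,205)),(1,(342,204)),(0,(303,196))]:
    M,im=V[i]; print(i,im[px[1],px[0]], im[px[1],px[0]-15:px[0]+16:3].max(1), im[px[1]+30,px[0]], im[px[1]+45,px[0]],im[px[1]+14,px[0]])
E
```

```text
7
2 [68 70 74] [ 74  72  72  72  71  74  74  74  72  70 102] [216 214 224] [160 174 182] [66 66 72]
3 [158 170 179] [181 180 181 184 180 179 187 192 187 182 185] [162 174 183] [162 175 182] [161 172 181]
3 [66 66 70] [96 79 68 70 72 70 68 69 69 70 68] [221 217 226] [167 181 186] [223 218 227]
0 [49 48 51] [50 50 48 47 48 51 48 42 48 50 46] [134 130 126] [131 127 123] [133 130 125]
1 [64 63 68] [69 69 66 68 67 68 69 69 69 68 69] [148 142 138] [147 141 139] [152 148 146]
0 [60 63 63] [ 93  65  63  65  64  63  64  61  64  64 103] [147 142 138] [147 146 140] [70 68 72]
```

```bash
sed -i 's/th=60/th=88/; s/>165/>200/' meas.py; cat > m2.py <<'E'
from meas import *
np.set_printoptions(precision=1,suppress=True)
V=pickle.load(open("v.pkl","rb")); m=V[6][0]
for n,obs,z in [("disc",[(2,(344,208)),(3,(102,221))],49),("bar",[(3,(397,189)),(6,tuple(proj(m,(407,253,49))))],49),
  ("nbar",[(0,(511,205)),(1,(342,204))],12),("ndisc",[(0,(303,196)),(1,(133,196))],12)]:
    o=[]
    for i,px in obs:
        M,im=V[i]; k,c,a=tag(im,px); o.append((M,c)); print(n,i,"px",c,a,"onz",onz(M,c,z)[:2], "tagrect",rect(M,k,z),end=" ")
        if z==49: print("top",rect(M,top(im,px)|k,46))
        else:
            b=im.astype(int); s=comp((b[...,0]-b[...,2]>3)&win(im,px,110),(px[0],px[1]+45))[0]; print("nest",rect(M,s,12))
    print("  TRI",*tri(o))
for n,a,b in [("pointer",(278,300),(342,259)),("mark",(258,239),(323,195))]:
    print(n,*tri([(V[4][0],a),(V[5][0],b)]))
tiles=[]
for i,X in [(6,(407,253,46)),(4,(610,105,20)),(5,(610,105,20))]:
    M,im=V[i]; u,v=proj(M,X).astype(int); u0,v0=u-44,v-66
    tiles.append(cv2.resize(im[v0:v0+133,u0:u0+88],None,fx=3,fy=3,interpolation=cv2.INTER_NEAREST)); print(i,u0,v0)
cv2.imwrite("pics/m2.png",np.hstack(tiles))
E
python3 m2.py
```

```text
disc 2 px [343.4 207.6] 724 onz [429.2  36. ] tagrect [429.2  36.   21.7  21.3   0.3] top [430.1  36.3  46.3  32.4  18.3]
disc 3 px [101.4 221.1] 784 onz [429.4  36.8] tagrect [429.4  36.8  23.6  22.9  89.9] Traceback (most recent call last):
  File "m2.py", line 9, in <module>
    if z==49: print("top",rect(M,top(im,px)|k,46))
                                 ~~~^^^^^^^
  File "meas.py", line 17, in top
    return comp(k,px)[0]
           ~~~~^^^^^^
  File "meas.py", line 5, in comp
    d=[np.linalg.norm(c[i]-px) if s[i,4]>25 else 1e9 for i in range(1,n)]; i=1+int(np.argmin(d)); return l==i,c[i],s[i,4]
                                                                                   ~~~~~~~~~^^^
    return _wrapfunc(a, 'argmin', axis=axis, out=out, **kwds)
    return _wrapit(obj, method, *args, **kwds)
    result = getattr(arr, method)(*args, **kwds)
ValueError: attempt to get argmin of an empty sequence
```

```bash
sed -i 's/k=((im.min(2)>200)|False)&win/k=(im.min(2)>130)\&(im[...,2].astype(int)-im[...,0]<14)\&win/; s/MORPH_CLOSE/MORPH_OPEN/' meas.py; python3 m2.py
```

```text
disc 2 px [343.4 207.6] 724 onz [429.2  36. ] tagrect [429.2  36.   21.7  21.3   0.3] top [429.8  36.3  49.8  36.1  18.2]
disc 3 px [101.4 221.1] 784 onz [429.4  36.8] tagrect [429.4  36.8  23.6  22.9  89.9] top [429.8  36.4  50.2  35.6  18.3]
  TRI [429.6  36.   47.6] 0.12813422814891542
bar 3 px [396.2 187.7] 350 onz [404.9 253.8] tagrect [404.9 254.1  33.3   5.8  78.6] top [416.2 252.7  35.7  27.9  78.7]
bar 6 px [303.8 186.2] 321 onz [404.7 252.9] tagrect [404.7 253.2  30.1   5.8  78.5] top [416.3 252.6  36.   27.8  78. ]
  TRI [404.2 253.1  52.7] 0.09613570628900844
nbar 0 px [510.4 204.5] 406 onz [ 394.4 -153.4] tagrect [ 394.4 -153.1   35.     7.5   90. ] nest [ 430.3 -152.2  105.    56.7    3.2]
nbar 1 px [341.  203.7] 336 onz [ 394.4 -153.6] tagrect [ 394.7 -153.1   32.2    6.7   90. ] nest [ 430.6 -152.3  104.7   54.6    2.2]
  TRI [ 394.3 -153.6   12.5] 0.020436959035542154
ndisc 0 px [302.9 196.3] 648 onz [ 387.5 -324. ] tagrect [ 387.6 -324.2   23.2   22.9   44.7] nest [ 423.5 -323.6  104.6   54.2    0.7]
ndisc 1 px [133.1 195.8] 729 onz [ 387.8 -323.9] tagrect [ 388.1 -324.    25.    24.   -49. ] nest [ 424.  -323.4  104.5   56.7    0.3]
  TRI [ 387.7 -324.    11.7] 0.131292545030367
pointer [648.1  91.5  22.4] 0.0712915355900689
mark [590.9  74.   14.4] 0.07608947375237762
6 260 122
4 247 194
5 313 151
```

View pics/m2.png

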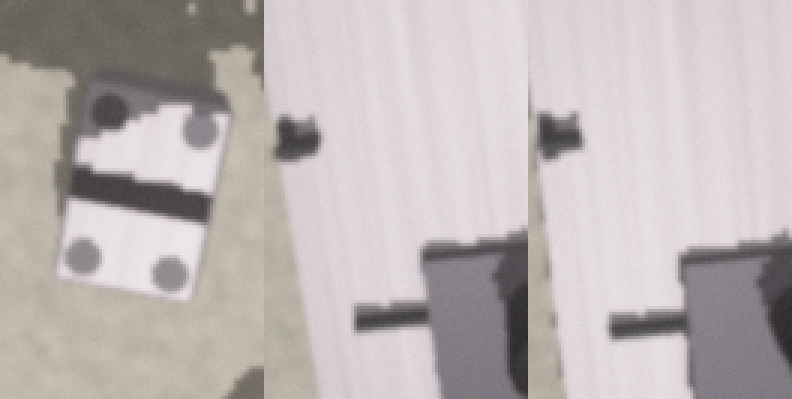

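m2 shows the bar tag on the grey block at v6 (304,186), the pointer tip at v4 (279,299) and the fin at v4 (257,239). Sizes (50×36, tag 34×6, nests 105×55) and heights (tags about 49, signs about 12) agree with the text. Now moving the blocks.

```bash
cat > pp.py <<'E'
from meas import *
def pick_place(b,byaw,n,nyaw):
    ob=[np.pi,0,np.pi+np.radians(byaw)]; on=[np.pi,0,np.pi+np.radians(nyaw)]
    bot.grip(1.0,40); bot.move_ptp([*b,110],ob); bot.movel([*b,20],max_speed=100)
    bot.grip(0,40); s=bot.get_state(); print("grip",s["opening"],s["gripper_force"])
    bot.movel([*b,120],max_speed=150); bot.move_ptp([*n,120],on); bot.movel([*n,40],max_speed=120)
    s=bot.get_state(); print("above",s["opening"],s["gripper_force"],s["tcp_pos"])
    print("touch",bot.movel([*n,23],max_speed=15,threshold=5),bot.get_state()["tcp_pos"],bot.get_state()["contact_force"])
    bot.grip(0.62); p=bot.get_state()["tcp_pos"]; bot.movel([p[0],p[1],120],max_speed=150)
def look(p,yaw,name):
    bot.move_ptp(p,[np.pi,0,yaw]); bot.dwell(.15); m=imaging.camera_model("wrist"); im=imaging.capture("wrist"); cv2.imwrite(name,im); return m,im
E
python3 - <<'E'
from pp import *
np.set_printoptions(precision=1,suppress=True)
pick_place((429.6,36.3),18.2,(440.7,-323.4),.6)
m,im=look([400,-310,200],np.pi,"pics/p1.png")
px=proj(m,(440.7,-323.4,54)); k,c,a=tag(im,px); print(onz(m,c,54),a,"top",rect(m,top(im,c)|k,51),bot.get_state()["t"])
E
```

```text
grip 0.4106758465759278 40.65444588661194
above 0.4130867886076916 40.04214584827423 [ 441.3 -323.5   40.5]
touch True [ 440.6 -323.3   25.5] [-1.5  0.4  4.5]
[ 439.7 -323.4   54. ] 656 top [ 434.8 -321.8   60.3   50.3    0.7] 16.0333
```

```bash
python3 - <<'E'
from pp import *
np.set_printoptions(precision=1,suppress=True)
pick_place((404.6,253.2),-11.4,(447.3,-151.4),2.3)
m,im=look([400,-200,220],np.pi,"pics/p2.png"); print(bot.get_state()["t"])
# tray views: tool x along world -y
V=[(m,im)]
for p in ([610,140,200],[610,100,200]):
    V.append(look(p,-np.pi/2,f"pics/t{int(p[1])}.png"))
pickle.dump(V,open("v2.pkl","wb")); print(bot.get_state()["t"])
a=cv2.resize(im[100:400],None,fx=.625,fy=.625)
cv2.imwrite("pics/m3.png",np.vstack([np.hstack([cv2.resize(V[i][1],(400,300)) for i in (1,2)]),cv2.copyMakeBorder(cv2.resize(im[100:350],(640,250)),0,0,80,80,0)]))
E
```

```text
grip 0.41142373046116737 40.815680623054504
above 0.41426420582124923 40.05357563495636 [ 447.8 -151.4   40.4]
touch True [ 447.1 -151.4   25.5] [-0.3 -0.1  5.3]
25.9583
28.125
```

View pics/m3.png

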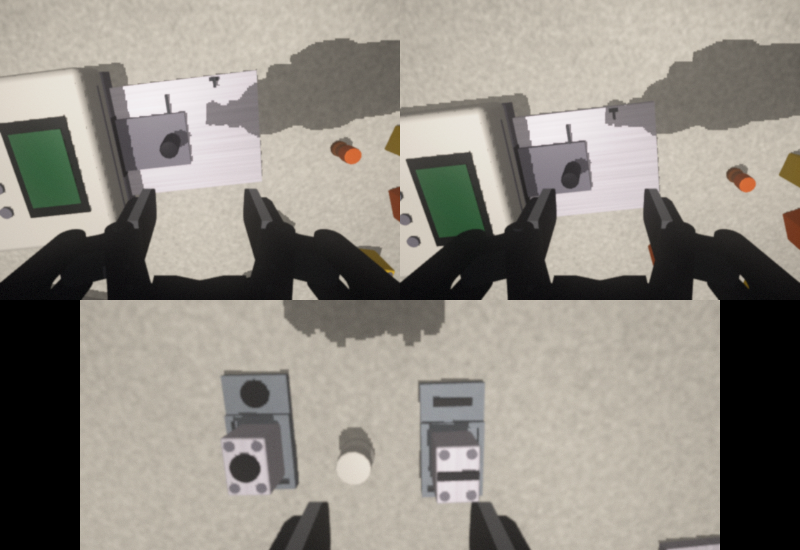

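m3 shows both blocks flat in their own nests: disc block at (245,465), bar block at (458,475). The tray views show pointer, fin and knob, and I'll zoom on those.

```bash
python3 - <<'E'
from meas import *
V=pickle.load(open("v2.pkl","rb"))
cv2.imwrite("pics/m4.png",np.hstack([cv2.resize(V[1][1][120:360,240:438],None,fx=2,fy=2),cv2.resize(V[2][1][180:420,240:438],None,fx=2,fy=2)]))
np.set_printoptions(precision=2,suppress=True)
# bed far edge (-y side) fit: boundary of bright region, columns 250..420 in view 1 / same in 2
for i in (1,2):
    m,im=V[i]; g=im.astype(int); k=(g.min(2)>195)
    pts=[]
    for u in range(255,400,3):
        r=np.where(k[:,u]&(np.arange(480)>100))[0]
        if len(r): pts.append(onz(m,(u,r[0]),12)[:2])
    pts=np.float32(pts); vx,vy,x0,y0=cv2.fitLine(pts,cv2.DIST_HUBER,0,.01,.01).ravel(); res=np.abs((pts[:,0]-x0)*vy-(pts[:,1]-y0)*vx)
    print(i,np.degrees(np.arctan2(vy,vx)),x0,y0,np.median(res),len(pts))
E
```

```text
1 6.1762557 599.96356 67.99004 0.22300029 49
2 -15.81442 592.6128 86.87591 3.4636967 49
```

View pics/m4.png

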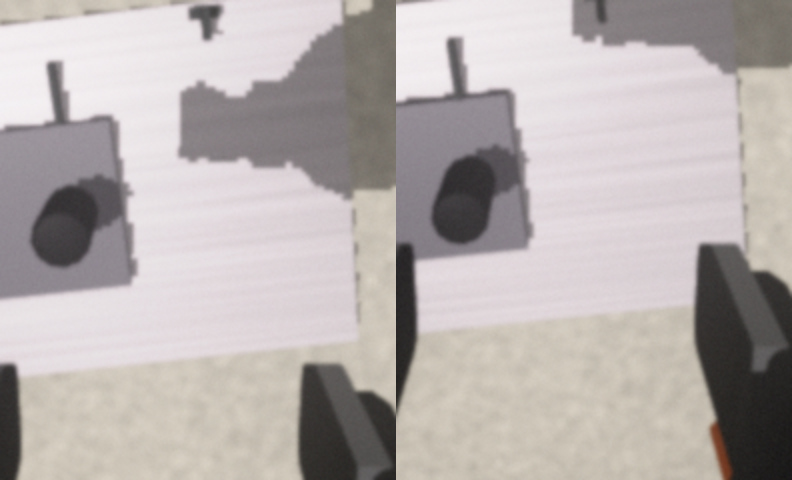

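```bash
python3 - <<'E'
from meas import *
np.set_printoptions(precision=2,suppress=True)
V=pickle.load(open("v2.pkl","rb")); a,b=V[1][0],V[2][0]; P={}
for n,p,q,z in [("knob",(271.5,240),(273,288.5),62),("ptr",(267,151),(269,199),20),("fin",(344,139),(342.5,191),25)]:
    P[n],e=tri([(a,p),(b,q)]); print(n,P[n],e,"onz",onz(a,p,z),onz(b,q,z))
for y in (5.,6.2,7.,8.): 
    r=np.radians(y); X=np.array([np.cos(r),np.sin(r)]);Y=np.array([-X[1],X[0]])
    k,p,f=[np.array(onz(a,q,z)[:2]) for q,z in (((271.5,240),62),((267,151),20),((344,139),28))]
    print(y,"ptr-knob",(p-k)@X,(p-k)@Y,"fin-ptr",(f-p)@X,(f-p)@Y)
# near edge of bed, +y side, from view 1
m,im=V[1]; pts=[]
for u in range(250,412,3):
    r=np.where((im[:,u].min(1)>185)&(np.arange(480)<330))[0]
    pts.append(onz(m,(u,r[-1]),12)[:2])
vx,vy,x0,y0=cv2.fitLine(np.float32(pts),cv2.DIST_HUBER,0,.01,.01).ravel(); print(np.degrees(np.arctan(vy/vx)),x0,y0)
pts=[]
for u in range(280,415,3):
    r=np.where((im[:,u].min(1)>185)&(np.arange(480)>90))[0]
    pts.append(onz(m,(u,r[0]),12)[:2])
vx,vy,x0,y0=cv2.fitLine(np.float32(pts),cv2.DIST_HUBER,0,.01,.01).ravel(); print(np.degrees(np.arctan(vy/vx)),x0,y0)
E
```

```text
knob [645.  150.3  56.2] 0.014404231071000653 onz [644.28 148.55  62.  ] [644.31 147.76  62.  ]
ptr [651.07  89.89  12.88] 0.11897273359886151 onz [650.3   89.32  20.  ] [650.07  88.48  20.  ]
fin [591.87  79.71  33.01] 0.23442947562843075 onz [591.16  80.14  25.  ] [591.64  81.13  25.  ]
5.0 ptr-knob 0.8325414547869259 -59.529084899454425 fin-ptr -59.547241885658856 -4.16107044059395
6.2 ptr-knob -0.41432422654836365 -59.533464620125095 fin-ptr -59.6213250758171 -2.9130945066187066
7.0 ptr-knob -1.2455008091242232 -59.52187666711175 fin-ptr -59.65618657893512 -2.080366857078321
8.0 ptr-knob -2.2841110968225715 -59.49107421065587 fin-ptr -59.68340806069631 -1.0389059924555126
9.488355 607.2602 241.0717
-1.1894847 597.0785 47.822605
```

The measured pointer-to-knob distance is 59.5 mm laterally and about 0 along the axis, as specified. Reader yaw is about 6.1° and the pull about 60 mm. Now grasp and pull, then look again.

```bash
python3 - <<'E'
from pp import *
np.set_printoptions(precision=2,suppress=True)
a=np.radians(6.1); X=np.array([np.cos(a),np.sin(a),0]); k=np.array([644.3,148.2,0]); o=[np.pi,0,-np.pi/2+a]
bot.grip(0.6,60); bot.move_ptp(list(k+[0,0,120]),o); bot.movel(list(k+[0,0,28]),max_speed=80)
bot.grip(0,60); s=bot.get_state(); print(s["opening"],s["gripper_force"],s["contact_force"],s["tcp_pos"])
bot.movel(list(k+[0,0,28]-59*X),max_speed=40); bot.dwell(.3)
s=bot.get_state(); print(s["opening"],s["gripper_force"],s["contact_force"],s["tcp_pos"],s["t"])
m=imaging.camera_model("wrist"); im=imaging.capture("wrist"); cv2.imwrite("pics/w.png",im); t=imaging.capture("top")
pickle.dump((m,im),open("v3.pkl","wb"))
u,v=proj(m,(588,85,20)).astype(int); print(u,v)
u0,v0=max(0,u-60),max(0,v-70); print(u0,v0)
c=cv2.resize(im[v0:v0+140,u0:u0+120],None,fx=3.5,fy=3.5,interpolation=cv2.INTER_CUBIC)
c=cv2.copyMakeBorder(c,0,max(0,490-c.shape[0]),0,0,0)
cv2.imwrite("pics/m5.png",np.hstack([c,cv2.copyMakeBorder(cv2.resize(im,(360,270)),0,c.shape[0]-270,0,0,0)]))
E
```

```text
0.23978750744474273 59.11270201206207 [3.5  0.39 1.88] [645.72 148.34  28.84]
0.23901550027692714 59.47762191295624 [ 5.45 -0.75  5.11] [587.01 141.59  28.81] 32.4333
332 169
272 99
```

View pics/m5.png

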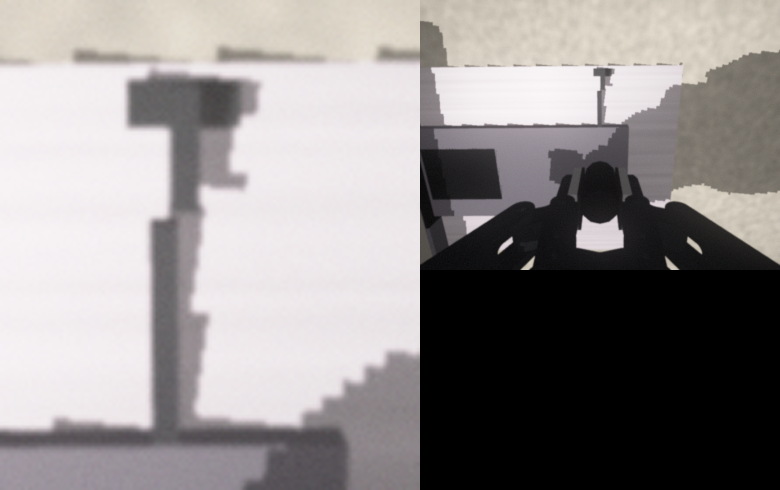

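m5: pointer centre at display column 165 and fin centre at 185 (0.1 mm per display pixel), so the tray needs about 2 mm more. Correcting and checking in the picture.

```bash
cat > fin.py <<'E'
from pp import *
import sys
np.set_printoptions(precision=2,suppress=True)
d=float(sys.argv[1]); n=sys.argv[2]
a=np.radians(6.1); X=np.array([np.cos(a),np.sin(a),0]); k=np.array([644.3,148.2,28])
bot.movel(list(k-d*X),max_speed=15); bot.dwell(.4)
s=bot.get_state(); print(s["opening"],s["gripper_force"],s["contact_force"],s["tcp_pos"],s["t"])
m=imaging.camera_model("wrist"); im=imaging.capture("wrist")
c=im[99:239,272:392]; g=c.max(2)
for nm,r in (("fin",range(38,56)),("ptr",range(68,115))):   # rows in crop
    L=[np.where(g[i,25:75]<125)[0]+25 for i in r]; L=[(l.min()+l.max())/2+272 for l in L if len(l)]
    print(nm,np.median(L),"range",min(L),max(L))
cv2.imwrite(f"pics/{n}.png",cv2.resize(c,None,fx=4,fy=4,interpolation=cv2.INTER_CUBIC))
E
python3 fin.py 61 m6
```

```text
0.24102745822849858 59.457834362983704 [ 6.66 -1.25  3.61] [585.11 141.39  28.78] 33.2167
fin 319.0 range 318.5 319.5
ptr 319.0 range 318.5 319.0
```

View pics/m6.png

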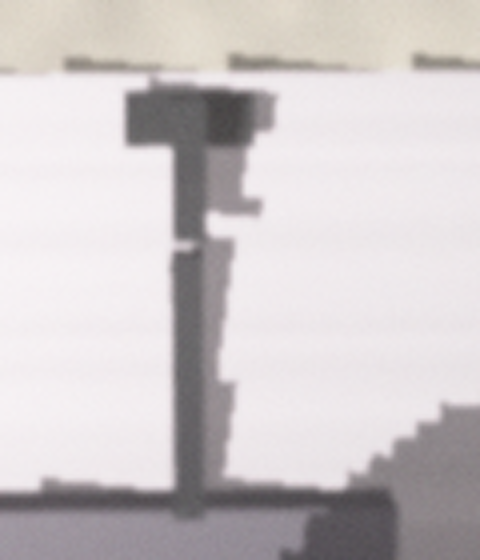

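m6 shows the pointer (columns 172–203) in line with the fin (174–206), within about 0.3 mm. The grip is steady at 59 N, so I'm handing in.

```bash
python3 -c "
from bench import bot
print(bot.sign_off())"
```

```text
the job is handed in; nothing more can be done
None
```

The job is handed in at about 33 s: both blocks are seated in their matching nests, and the arm is still holding the tray with its pointer within about 0.3 mm of the mark; I took no final picture of the bystanders.

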